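# Put the fired lids on their jars

### The arm

A 6-joint arm with a two-finger parallel gripper is mounted at the origin on the work surface. World frame = base frame: x ahead of the robot, y to its left, z up, the work surface at z = 0. Lengths are in mm, angles in degrees, forces in N, time in s.
With the tool pointing down it reaches from about 325 to 850 mm from the base axis. Payload 15.5 kg.
Tool frame: the origin (TCP) lies midway between the tips of the shut fingers; the grasp point (between the pads) lies 19 mm behind it (ctrl.grasp_offset is the distance from the TCP to the grasp point, in mm); z points along the fingers, y is the line along which they close (so a half turn about z gives the same grasp; the last joint's range is limited). The gripper opens to 91 mm and grips with 3 to 60 N. Pads are 32 mm wide; open, the fingers measure 118 mm over their backs; the gripper's body (76 mm by 178 mm) begins 60 mm behind the grasp point.
Start: joints at [-72.622, 28.281, 77.091, -0, 74.628, -5.472], TCP at [242.697, -575.955, 213.915] pointing down, gripper open.
Joint ranges: [-166.48, 166.48], [-47.26, 123.95], [12.59, 153.08], [-70.14, 250.14], [6.76, 159.57], [-176.63, 176.63]. Speed limits (degrees/s): [108.29, 108.29, 147.25, 172.46, 172.46, 172.46].

### API

Orientations are given as [roll, pitch, yaw] about the fixed x, y, z axes, in that order (R = Rz(yaw) Ry(pitch) Rx(roll)).
In Python, from cell import ctrl, eyes, get_time, get_q, get_joint_velocities, get_joint_torque, get_ee_pos, get_orientation, get_contact_force, get_wrist_torque, get_opening, get_gripper_force gives the robot as it stands. Calls block until the motion is done:
- ctrl.move_to(position, orientation): joint-space move of the TCP to a pose.
- ctrl.line_to(position, rot=None, rate=150): straight line of the TCP; rot=None keeps the orientation; rate is the mean speed in mm/s.
- ctrl.goto_joints(angles): joint-space move.
- ctrl.move_gripper(opening, newtons=None): finger opening in mm; newtons is the grip in N (None keeps the last); returns when the fingers have stopped.
- ctrl.sleep(seconds).
- ctrl.solve_ik(position, orientation): joint angles nearest the present ones, or None.
- eyes.capture(name): name is "side" or "top" or "wrist"; returns a dict with "frame" (384x512x3 uint8, red, green, blue), "vertical_fov" (degrees; the focal length in pixels is half the picture's height over the tangent of half this angle, whatever the lens; pixels are square), "cx", "cy" (the principal point, pixels), "rvec" (rotation vector, rad) and "tvec" (3), from world to camera coordinates, as OpenCV has them. Camera axes: x right, y down, z forward; pixel columns grow to the right and rows downward; lengths in mm; the calibration is good to about 2 mm. The wrist camera is an equidistant fisheye: a pixel r from the principal point sees the ray r / f radians off the axis. A picture is of the moment at which its call begins. There is no depth.
A pose or a line that the arm cannot do raises ctrl.PlanningError and nothing moves.
- ctrl.job_done(): hands the job in; it is judged then, once.
Readings, each from a call of its own:
- get_time(): time.
- get_q(): joint angles.
- get_joint_velocities(): joint speeds.
- get_joint_torque(): joint torques, N m.
- get_ee_pos(): TCP position.
- get_orientation(): TCP orientation.
- get_contact_force(): force on the tool from outside, world axes, zero at the start.
- get_wrist_torque(): the same for the moment, N m.
- get_opening(): finger opening in mm.
- get_gripper_force(): force on a finger pad.
Only numpy, scipy, OpenCV 4.12 (cv2) and the standard library are available. Lean on these libraries where they do the work, as an engineer would, in place of code of your own. Each camera call takes 0.05 s, during which the arm holds its last target. There are 200 camera calls.

### The job

Put each of the four fired clay lids on the jar it was made for, set down gently: level and fully home on the rim, with the corners of the square and oblong lids lined up with their jars. Leave the jars standing where they are, and do not disturb the unfired pot drying on its board.

Things in the scene. Friction and masses are not known exactly. Their poses are not given: they have to be found in the camera images.
- lid_large: Large round fired clay lid. Plate 104 mm diameter, 8 mm thick, top face at z = 16 mm, on an 8 mm deep locating flange (68 mm diameter) whose underside's centre is the origin; central round knob, 24 mm diameter, z = 16 to 46 mm. For jar_large: seated, the plate rests on the rim and the flange hangs in the mouth with 8 to 10 mm play (origin at z = 67 mm in the jar's frame). 0.1 to 0.25 kg.
- lid_small: Small round fired clay lid. Plate 76 mm diameter, 8 mm thick, top face at z = 16 mm, on an 8 mm deep locating flange (42 mm diameter) whose underside's centre is the origin; central round knob, 24 mm diameter, z = 16 to 46 mm. For jar_small: seated, the plate rests on the rim and the flange hangs in the mouth with 8 to 10 mm play (origin at z = 62 mm in the jar's frame). 0.1 to 0.25 kg.
- lid_square: Square fired clay lid. Plate 84 x 84 mm, 8 mm thick, top face at z = 16 mm, on an 8 mm deep locating flange (50 x 50 mm) whose underside's centre is the origin; central grip bar, 46 mm along x, 14 mm along y, z = 16 to 46 mm. For jar_square: seated, the plate rests on the rim and the flange hangs in the mouth with 8 to 10 mm play (origin at z = 52 mm in the jar's frame). 0.1 to 0.25 kg. Any quarter turn fits.
- lid_oblong: Oblong fired clay lid. Plate 116 mm along x, 70 mm along y, 8 mm thick, top face at z = 16 mm, on an 8 mm deep locating flange (82 mm along x, 36 mm along y) whose underside's centre is the origin; central grip bar, 46 mm along x, 14 mm along y, z = 16 to 46 mm. For jar_oblong: seated, the plate rests on the rim and the flange hangs in the mouth with 8 to 10 mm play (origin at z = 42 mm in the jar's frame). 0.1 to 0.25 kg. Either half turn fits.
- jar_large: Fired buff clay. Origin: centre of the underside, z up. Large round open jar, 75 mm high, rim 100 mm outside and 88 mm inside diameter, belly 104 mm. Stands on the table, free to slide; mass 0.4 to 0.7 kg.
- jar_small: Fired buff clay. Origin: centre of the underside, z up. Small round open jar, 70 mm high, rim 72 mm outside and 60 mm inside diameter, belly 76 mm. Stands on the table, free to slide; mass 0.4 to 0.7 kg.
- jar_square: Fired buff clay. Origin: centre of the underside, z up. Square open box-shaped jar, 80 x 80 mm outside along x and y, 60 mm high, walls 6 mm. Stands on the table, free to slide; mass 0.4 to 0.7 kg.
- jar_oblong: Fired buff clay. Origin: centre of the underside, z up. Oblong rectangular open jar, 112 mm along x, 66 mm along y outside, 50 mm high, walls 6 mm. Stands on the table, free to slide; mass 0.4 to 0.7 kg.
- raw_pot: Darker hand-pinched pot, still unfired and without a lid (86 mm wide, its rim 69 mm above the table), on a round wooden board 124 mm wide and 14 mm thick. Not to be handled or pushed. Origin: centre of the board's underside.
Things that resemble listed ones, but are neither listed nor needed, are in the scene too. What is shaped like the lid_square but green is not meant. What is shaped like the lid_oblong but black or green is not meant.

How it is judged:
By the outcome, as a careful person would: the job done as asked, in the order asked, and still so for the second after the job is handed in, with the robot touching nothing.
It also fails if it takes over 120 s, if anything falls off the work surface, if the arm or the gripper's body presses on something with over 40 N, if the wrist force passes 120 N, or if a joint passes its speed limit or range.

## Working session

There is one attempt and no reset: what is moved stays moved. The work goes in short steps, each a Python script; the robot and the scene stay as the last script left them, time stands still between calls to the robot, and variables do not carry over. Pictures are saved under pics/ and viewed, at most 14 in all, crops included, and the job is handed in when it is done.

```bash
mkdir -p pics; ls
python3 - <<'E'
from cell import *
import cv2,numpy as np
for n in ["top","side"]:
    c=eyes.capture(n); cv2.imwrite(f"pics/{n}0.png",cv2.resize(c["frame"][:,:,::-1],None,fx=1.5,fy=1.5,interpolation=cv2.INTER_CUBIC))
    cv2.imwrite(f"raw_{n}0.png",c["frame"][:,:,::-1])
    R=cv2.Rodrigues(np.array(c["rvec"]))[0]; print(n,c["vertical_fov"],c["cx"],c["cy"],-R.T@np.array(c["tvec"]),R[2])
print(get_time())
E
```

```text
pics
top 56.9516556459766 250.16811079573904 190.94555817705515 [ 333.17159426   -4.04066632 1091.12500869] [ 0.11620714 -0.0106549  -0.99316785]
side 55.126982196341324 253.11309532190893 195.43408907242937 [-115.26848493  535.91146874  895.56062874] [ 0.49714965 -0.4765909  -0.72505403]
0.1
```

View pics/top0.png

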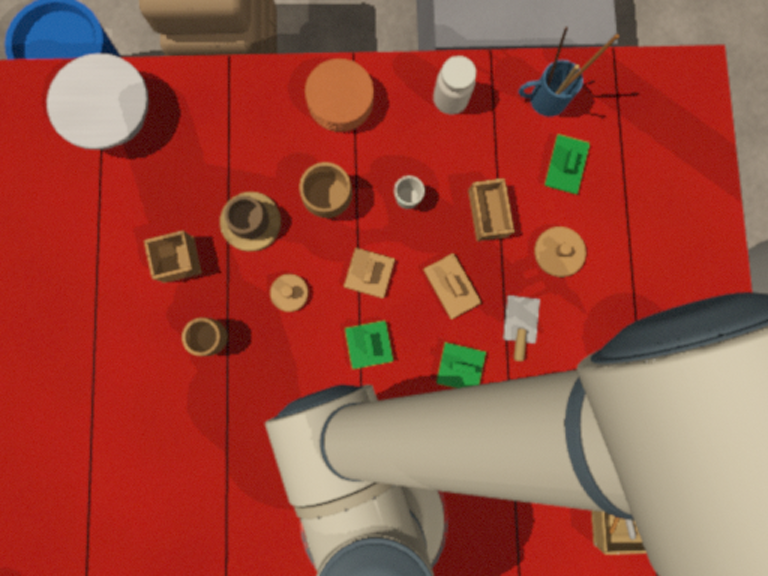

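View pics/side0.png

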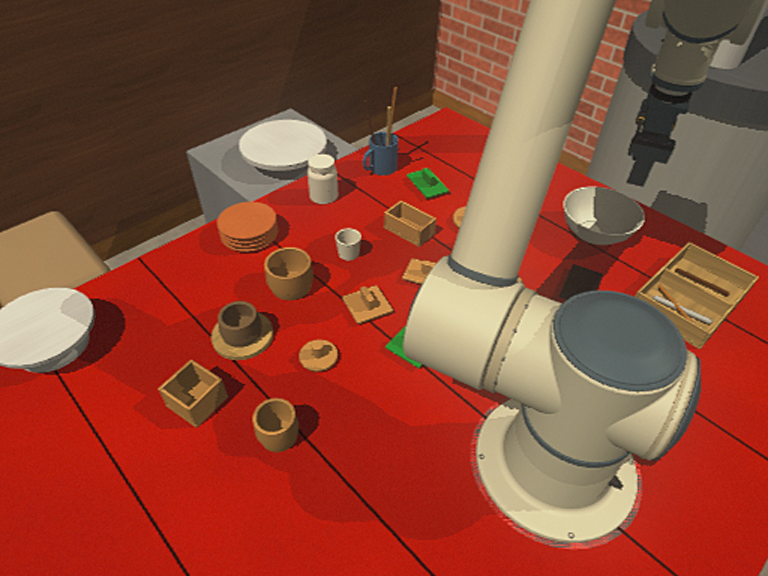

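Candidates (1.5× top picture):
- **Square lid:** buff at (370,272), which I choose. The green one at (369,345) is a decoy.
- **Oblong lid:** buff at (452,286), which I choose. The greens at (568,163) and (461,365) are decoys.
- **Round lids:** large at (560,251), small at (289,292). The orange plate stack at (340,95) is not a lid.
- **Jars:** large (326,190), small (205,336), square (172,256), oblong (492,210).
- **Raw pot:** (250,220), to be left alone.

Next I fit silhouettes to these.

```bash
cat > h.py <<'E'
from cell import *
import cv2,numpy as np
from scipy.optimize import minimize
def circ(r,z,n=48):
    a=np.linspace(0,2*np.pi,n,endpoint=False); return np.c_[r*np.cos(a),r*np.sin(a),0*a+z]
def box(lx,ly,z,n=12):
    t=np.linspace(-1,1,n)/2; o=np.ones(n)/2
    e=np.r_[np.c_[t,o],np.c_[t,-o],np.c_[o,t],np.c_[-o,t]]
    return np.c_[e*[lx,ly],np.full(len(e),z)]
J=np.r_
rd=lambda R:[J[circ(R,8),circ(R,16)],J[circ(12,16),circ(12,46)]]
rc=lambda a,b:[J[box(a,b,8),box(a,b,16)],J[box(46,14,16),box(46,14,46)]]
PARTS=dict(lid_large=rd(52),lid_small=rd(38),lid_square=rc(84,84),lid_oblong=rc(116,70),
 jar_large=[J[circ(42,0),circ(52,37),circ(50,75)]],jar_small=[J[circ(29,0),circ(38,35),circ(36,70)]],
 jar_square=[J[box(80,80,0),box(80,80,60)]],jar_oblong=[J[box(112,66,0),box(112,66,50)]])
SEAT=dict(large=67,small=62,square=52,oblong=42)
def proj(c,P,fish):
    R=cv2.Rodrigues(np.array(c["rvec"],float))[0]; X=P@R.T+np.array(c["tvec"],float).ravel()
    f=192/np.tan(np.radians(c["vertical_fov"])/2)
    r=np.hypot(X[:,0],X[:,1])+1e-9
    s=f*np.arctan2(r,X[:,2])/r if fish else f/X[:,2]
    return X[:,:2]*s[:,None]+[c["cx"],c["cy"]]
def unproj(c,uv,z,fish):
    R=cv2.Rodrigues(np.array(c["rvec"],float))[0]; C=-R.T@np.array(c["tvec"],float).ravel()
    f=192/np.tan(np.radians(c["vertical_fov"])/2); d=np.array(uv,float)-[c["cx"],c["cy"]]
    r=np.hypot(*d)+1e-9
    v=R.T@(np.r_[d/r*np.sin(r/f),np.cos(r/f)] if fish else np.r_[d/f,1])
    return C+v*(z-C[2])/v[2]
def place(n,p,z0=0):
    c,s=np.cos(np.radians(p[2])),np.sin(np.radians(p[2])); R=np.array([[c,-s,0],[s,c,0],[0,0,1]])
    return [q@R.T+[p[0],p[1],z0] for q in PARTS[n]]
K=4
def sil(c,n,p,fish,z0,off,shape):
    m=np.zeros(shape,np.uint8)
    for q in place(n,p,z0):
        h=cv2.convexHull(((proj(c,q,fish)+.5-off)*K-.5).astype(np.float32))
        cv2.fillConvexPoly(m,np.round(h*16).astype(np.int32),255,shift=4)
    return cv2.GaussianBlur(m,(0,0),2)
def mask(c):
    x=c["frame"].astype(int); r,g,b=x[...,0],x[...,1],x[...,2]
    return ((g>.35*r)&(g-b*1.05>0.08*r)&(g<1.0*r)).astype(np.uint8)
def fit(c,n,p0,fish,z0=0,win=70):
    p0=np.array(p0,float); u=np.concatenate([proj(c,q,fish) for q in place(n,p0,z0)])
    lo=np.maximum(np.floor(u.min(0))-12,0).astype(int); hi=np.minimum(np.ceil(u.max(0))+12,[512,384]).astype(int)
    m=mask(c)[lo[1]:hi[1],lo[0]:hi[0]]
    cs,_=cv2.findContours(m,cv2.RETR_EXTERNAL,cv2.CHAIN_APPROX_NONE)
    k=max(cs,key=cv2.contourArea); mm=np.zeros_like(m); cv2.drawContours(mm,[k],-1,255,-1)
    M=cv2.GaussianBlur(cv2.resize(mm,None,fx=K,fy=K,interpolation=cv2.INTER_LINEAR),(0,0),2).astype(float)
    cost=lambda p:np.abs(sil(c,n,p,fish,z0,lo,M.shape)-M).mean()/255
    rnd=n.split('_')[1] in('large','small')
    best=None
    for y in ([0] if rnd else [p0[2]-20,p0[2],p0[2]+20]):
        r=minimize(cost,[p0[0],p0[1],y],method='Nelder-Mead',options=dict(initial_simplex=np.array([[p0[0],p0[1],y],[p0[0]+8,p0[1],y],[p0[0],p0[1]+8,y],[p0[0],p0[1],y+(10)]]),xatol=.05,fatol=1e-6))
        if best is None or r.fun<best.fun: best=r
    p=best.x
    if rnd:p[2]=0
    return p,best.fun/((M>127).mean())
def draw(c,res,fish,fn,z0={},crop=None,fx=1.5):
    im=c["frame"][:,:,::-1].copy(); im=cv2.resize(im,None,fx=fx,fy=fx,interpolation=cv2.INTER_CUBIC)
    for n,p in res.items():
        for q in place(n,p,z0.get(n,0)):
            cv2.polylines(im,[np.round(cv2.convexHull(((proj(c,q,fish)+.5)*fx-.5).astype(np.float32))).astype(int)],1,(255,0,0),1)
    if crop: im=im[crop[1]:crop[3],crop[0]:crop[2]]
    cv2.imwrite(fn,im)
E
python3 - <<'E'
from h import *
import json
px=dict(lid_large=(560,251,16),lid_small=(289,292,16),lid_square=(370,272,16),lid_oblong=(452,286,16),jar_large=(326,190,40),jar_small=(205,336,40),jar_square=(172,256,30),jar_oblong=(492,210,30))
y0=dict(lid_square=-10,lid_oblong=30,jar_oblong=5,jar_square=5)
c=eyes.capture("top"); res={}
for n,(u,v,z) in px.items():
    p=unproj(c,(u/1.5,v/1.5),z,False)
    # image direction -> yaw start: try two starts
    best=min((fit(c,n,[p[0],p[1],y],False) for y in (0,45,90,-45)),key=lambda t:t[1])
    res[n]=list(map(float,best[0])); print(n,np.round(res[n],1),round(best[1],3))
json.dump(res,open("res_top.json","w"))
print(unproj(c,(250/1.5,220/1.5),30,False))
draw(c,res,False,"pics/fit0.png",crop=(120,120,640,420))
E
```

```text
lid_large [ 523.1 -398.4    0. ] 0.04
lid_small [452.6 161.7   0. ] 0.072
lid_square [488.6  -2.8  72.2] 0.066
lid_oblong [ 456.9 -172.8   26.7] 0.068
jar_large [653.6  80.2   0. ] 0.045
jar_small [366.  322.5   0. ] 0.075
jar_square [528.7 391.9 102.4] 0.037
jar_oblong [ 611.6 -256.3    7.2] 0.05
[600.19572522 236.17541935  30.        ]
```

View pics/fit0.png

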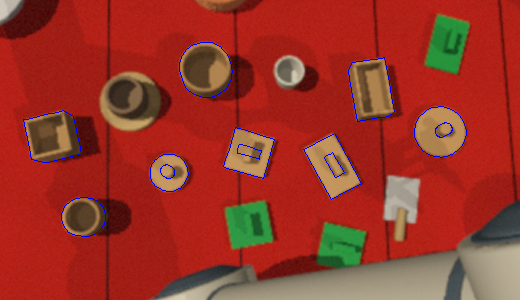

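The silhouette fits land on all eight objects. I now need the wrist camera for the bar directions and for finer positions.

Run:
```python
from h import *
import json
res=json.load(open("res_top.json"))
ctrl.move_to([490,-150,320],[180,0,20]); print(get_time(),get_q())
c=eyes.capture("wrist")
R=cv2.Rodrigues(np.array(c["rvec"]))[0]; print(c["vertical_fov"],-R.T@np.array(c["tvec"]).ravel(),R[2])
cv2.imwrite("raw_w1.png",c["frame"][:,:,::-1])
draw(c,res,True,"pics/w1.png")
for n in res:
    p,e=fit(c,n,res[n],True); print(n,np.round(p,1),round(e,3))
```

```text
1.9833 [-2.37732476e+01  1.37650553e+01  8.32285999e+01 -1.13719113e-02
  8.30200978e+01  4.62747945e+01]
65.70646984690485 [ 558.03231044 -126.99199344  490.17270608] [-0.23938904 -0.08826913 -0.96690302]
lid_large [ 524.4 -399.8    0. ] 0.017
lid_small [453.6 160.3   0. ] 0.023
lid_square [490.3  -4.4  72.4] 0.015
lid_oblong [ 459.1 -172.8   26.5] 0.021
jar_large [653.8  76.8   0. ] 0.017
jar_small [369.3 316.1   0. ] 0.033
jar_square [529.9 390.2 103.1] 0.016
jar_oblong [ 612.  -257.     6.9] 0.015
```

View pics/w1.png

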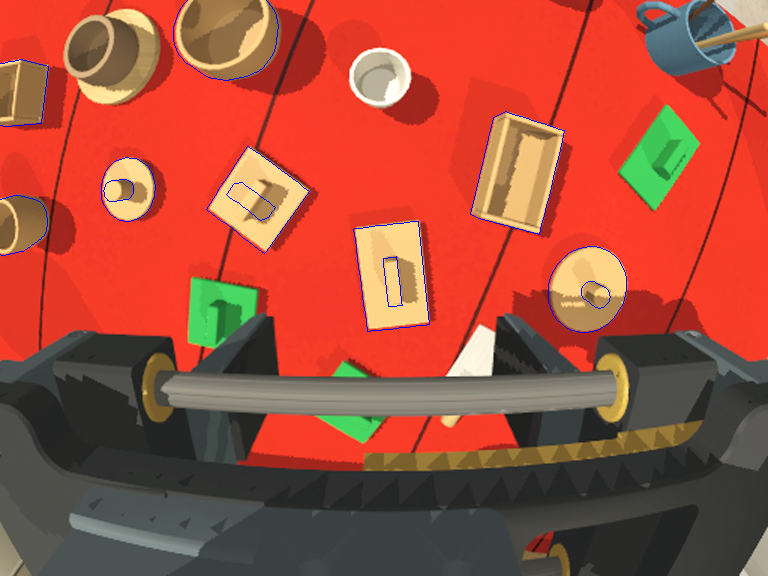

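The wrist fits agree well, with the true outlines visible. The square lid's bar at (262,198) runs perpendicular to the drawn one, so its yaw is −17.6°. The oblong and both knobs match. I'll refine the left jars from nearer, then do the small lid first with a guarded touchdown.

```bash
cat >> h.py <<'E'
import json
def wrap(a,per): return (a+per/2)%per-per/2
def go(p,yaw):
    """joint-space move with the yaw (mod 180) that keeps joint moves small"""
    q0=np.array(get_q()); best=None
    for y in (yaw,yaw+180):
        q=ctrl.solve_ik(list(p),[180,0,y])
        if q is not None and (best is None or np.abs(np.array(q)-q0).max()<best[0]): best=(np.abs(np.array(q)-q0).max(),q,y)
    ctrl.goto_joints(list(best[1])); return best[2]
H=22
def pick(p,yaw,half=20):
    ctrl.move_gripper(46); go([p[0],p[1],120],yaw)
    ctrl.line_to([p[0],p[1],H],rate=120)
    ctrl.move_gripper(0,30); ctrl.sleep(.1)
    print("grip",get_opening(),get_gripper_force(),np.round(get_ee_pos(),1))
    ctrl.line_to([p[0],p[1],170],rate=150)
    ctrl.sleep(.1); print("lift",get_opening(),np.round(get_contact_force(),2),get_time())
def put(j,yaw,z):
    """yaw = exact tool yaw wanted (mod 180)"""
    go([j[0],j[1],170],yaw); ctrl.sleep(.3)
    f0=np.array(get_contact_force())
    ctrl.line_to([j[0],j[1],H+z+4],rate=100); ctrl.sleep(.15)
    for d in np.arange(3,-2.6,-.5):
        ctrl.line_to([j[0],j[1],H+z+d],rate=12); ctrl.sleep(.05)
        f=np.array(get_contact_force())-f0
        if np.abs(f).max()>2: break
    print("touch d",d,np.round(f,2),np.round(get_ee_pos(),1),np.round(get_orientation(),1))
    ctrl.move_gripper(46); ctrl.line_to([j[0],j[1],H+z+90],rate=150); print(get_time())
E
python3 - <<'E'
from h import *
res={'lid_large':[524.4,-399.8,0],'lid_small':[453.6,160.3,0],'lid_square':[490.3,-4.4,-17.6],'lid_oblong':[459.1,-172.8,26.5],
'jar_large':[653.8,76.8,0],'jar_small':[369.3,316.1,0],'jar_square':[529.9,390.2,13.1],'jar_oblong':[612,-257,6.9]}
go([440,230,320],20)
c=eyes.capture("wrist"); draw(c,res,True,"pics/w2.png")
for n in ['lid_small','jar_large','jar_small','jar_square']:
    p,e=fit(c,n,res[n],True); print(n,np.round(p,1),round(e,3))
    if e<.04: res[n]=list(map(float,p))
json.dump(res,open("res.json","w")); print(get_time())
E
```

```text
lid_small [453.6 161.    0. ] 0.024
jar_large [653.9  79.6   0. ] 0.023
jar_small [368.7 320.3   0. ] 0.056
jar_square [529.9 390.3  12.7] 0.017
3.5083
```

View pics/w2.png

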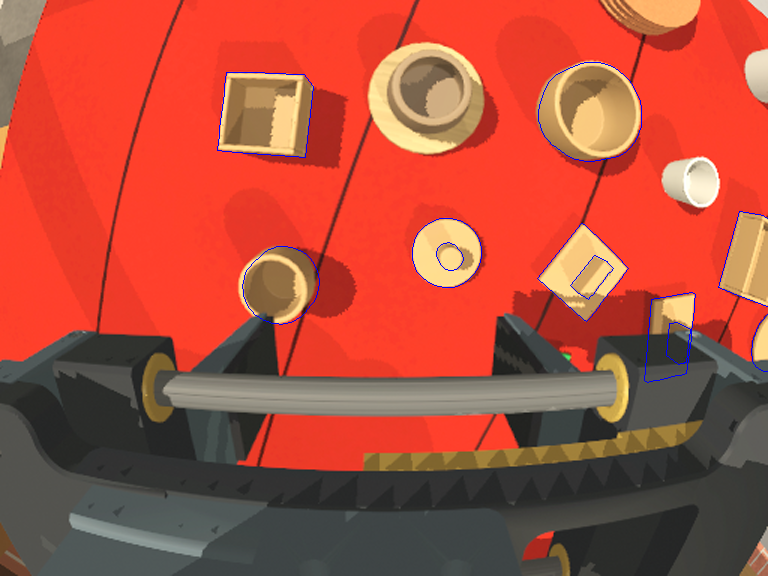

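The wrist view shows all four objects cleanly. Only the small jar, near the finger at (278,285), fits less well. I'll take one more view of it, then run the small lid.

Run:
```python
from h import *
res=json.load(open("res.json")); res['jar_small']=[368.7,320.3,0]
go([370,210,300],60)
c=eyes.capture("wrist")
ps=[]
for n in ['jar_small','jar_square','lid_small']:
    p,e=fit(c,n,res[n],True); print(n,np.round(p,1),round(e,3))
    if e<.05 and n!='lid_small': res[n]=list(map(float,p))
json.dump(res,open("res.json","w"))
draw(c,res,True,"pics/w3.png",crop=(150,0,750,400))
l,j=res['lid_small'],res['jar_small']
pick(l,60)
```

```text
jar_small [367.4 320.7   0. ] 0.019
jar_square [530.  390.5  12.8] 0.011
lid_small [453.4 160.6   0. ] 0.022
grip 23.448663687895664 30.001246333122253 [453.7 161.   22.3]
lift 23.307848782155617 [ 0.14 -0.26 -0.64] 8.7083
```

View pics/w3.png

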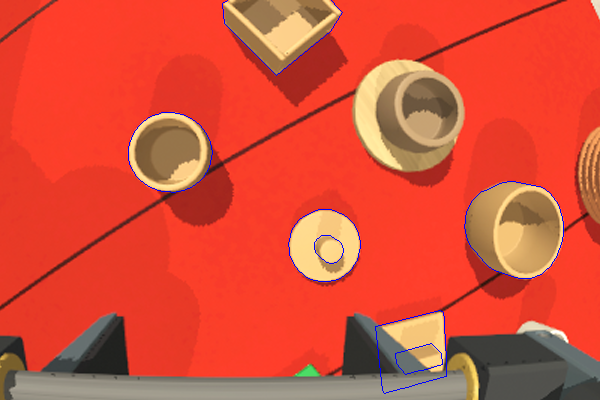

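The outline sits on the small jar at (170,152), and the lid is held at 23.4 mm. Placing it.

Run:
```python
from h import *
res=json.load(open("res.json"))
put(res['jar_small'],60,62)
j=res['jar_small']
go([j[0],j[1]-100,290],60)
c=eyes.capture("wrist"); p,e=fit(c,'lid_small',j,True,z0=62); print(np.round(p,1),e)
draw(c,{'lid_small':j},True,"pics/w4.png",{'lid_small':62},crop=(0,0,700,400))
print(get_time())
```

```text
touch d 0.0 [-2.56 -1.5   7.28] [367.5 320.8  84.3] [180.  -0.  60.]
14.275
[368.6 319.3   0. ] 0.01493181232619917
14.9833
```

View pics/w4.png

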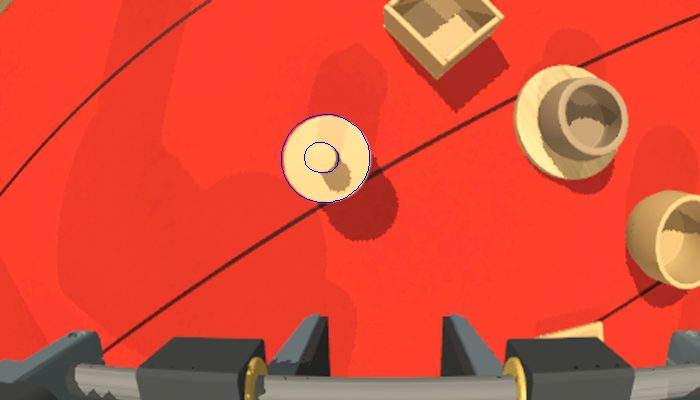

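The small lid is seated, with knob and rim on the predicted outline at (322,158). Next is the square lid, with finer touchdown steps.

```bash
sed -i 's/np.arange(3,-2.6,-.5)/np.r_[2:.9:-1,.75:-2.6:-.25]/' h.py
python3 - <<'E'
from h import *
res=json.load(open("res.json"))
l,j=res['lid_square'],res['jar_square']
go([l[0]-60,l[1],290],-17.6)
c=eyes.capture("wrist"); p,e=fit(c,'lid_square',l,True); print(np.round(p,1),e)
if e<.03: l=[p[0],p[1],wrap(p[2]+17.6,90)-17.6]
pick(l,l[2])
put(j,j[2],52)
go([j[0]-90,j[1]-60,290],60)
c=eyes.capture("wrist"); p,e=fit(c,'lid_square',j,True,z0=52); print(np.round(p,1),e)
draw(c,{'lid_square':j},True,"pics/w5.png",{'lid_square':52},crop=(0,0,700,400))
print(get_time())
E
```

```text
[490.3  -4.2 -17.6] 0.0220502578713889
grip 13.856742553141945 30.001071989536285 [490.4  -4.2  22.1]
lift 13.94871470622895 [ 0.41 -0.44 -1.19] 19.8167
touch d 0.0 [-1.03  0.04  3.48] [530.1 390.6  74.2] [-180.    -0.    12.8]
26.0833
[529.2 389.   12.6] 0.01458894301775157
26.975
```

View pics/w5.png

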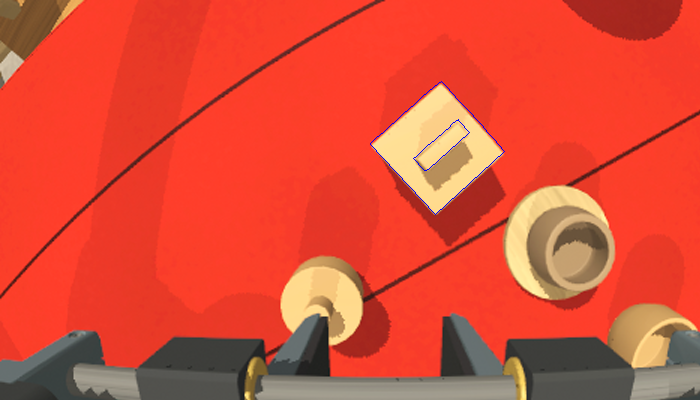

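The square lid is seated and aligned at (438,148). The oblong and large lids are next.

Run:
```python
from h import *
res=json.load(open("res.json"))
l,j=res['lid_oblong'],res['jar_oblong']
y=go([l[0]-40,l[1]-30,300],l[2])
c=eyes.capture("wrist")
for n in ('lid_oblong','jar_oblong','lid_large'):
    p,e=fit(c,n,res[n],True); print(n,np.round(p,1),e)
    if e<.02 and np.hypot(*(p-res[n])[:2])<3: res[n]=list(map(float,p))
json.dump(res,open("res.json","w"))
l,j=res['lid_oblong'],res['jar_oblong']
pick(l,l[2]); put(j,j[2],42)
go([j[0]-110,j[1],290],20)
c=eyes.capture("wrist"); p,e=fit(c,'lid_oblong',j,True,z0=42); print(np.round(p,1),e)
draw(c,{'lid_oblong':j,'lid_large':res['lid_large']},True,"pics/w6.png",{'lid_oblong':42},crop=(50,0,750,450))
print(get_time())
```

```text
lid_oblong [ 458.7 -173.4   26.5] 0.02175621263438125
jar_oblong [ 612.  -257.1    6.7] 0.013631030770517163
lid_large [ 524.3 -399.8    0. ] 0.014589847530065182
grip 13.703369210008159 30.001012980937958 [ 459.1 -172.8   22.1]
lift 14.15752821205726 [ 0.16  0.52 -1.83] 32.8417
touch d 0.0 [-0.9   0.6   4.95] [ 612.  -257.1   64.2] [180.   -0.    6.7]
38.4667
[ 612.1 -258.2    6.7] 0.016293644229301154
39.25
```

View pics/w6.png

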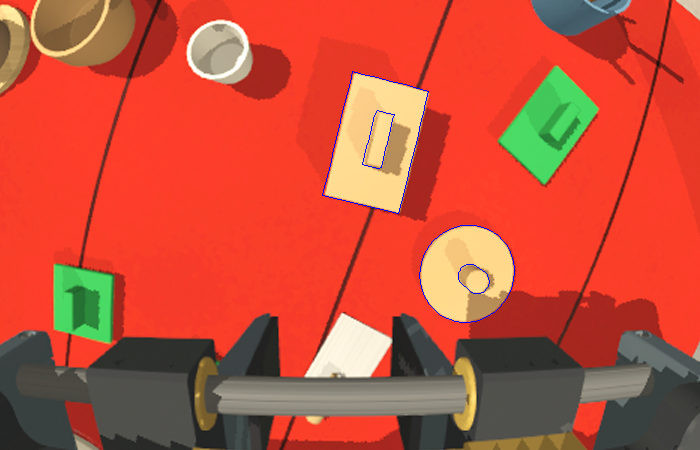

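The oblong lid is seated and aligned at (376,142). For the last lid I'll first take a closer look at jar_large.

Run:
```python
from h import *
res=json.load(open("res.json"))
go([545,30,310],20)
c=eyes.capture("wrist"); p,e=fit(c,'jar_large',res['jar_large'],True); print(np.round(p,1),e)
if e<.03: res['jar_large']=list(map(float,p))
l,j=res['lid_large'],res['jar_large']
pick(l,0); put(j,20,67)
go([j[0]-110,j[1]-50,300],20)
c=eyes.capture("wrist"); p,e=fit(c,'lid_large',j,True,z0=67); print(np.round(p,1),e)
draw(c,{'lid_large':j},True,"pics/w7.png",{'lid_large':67},crop=(0,0,750,450))
go([420,-300,330],0)
c=eyes.capture("side"); cv2.imwrite("pics/s2.png",cv2.resize(c["frame"][100:320,80:400,::-1],None,fx=2.4,fy=2.4,interpolation=cv2.INTER_CUBIC))
print(get_time())
```

```text
[654.9  78.6   0. ] 0.011353307864750764
grip 23.282954379921197 30.001088976860046 [ 524.5 -400.    22.4]
lift 23.003943213944044 [ 0.17 -0.09 -2.21] 45.125
touch d 0.25 [-2.09 -1.83  4.99] [654.9  78.6  89.4] [180.  -0.  20.]
51.15
[654.6  76.8   0. ] 0.010630881448385048
53.2917
```

View pics/w7.png

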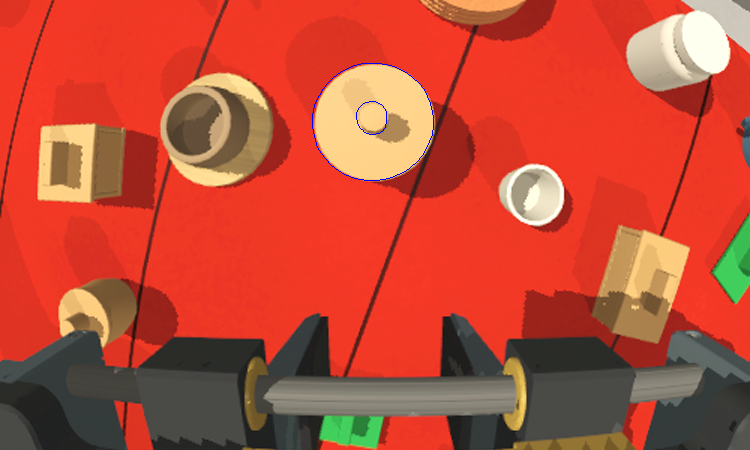

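View pics/s2.png

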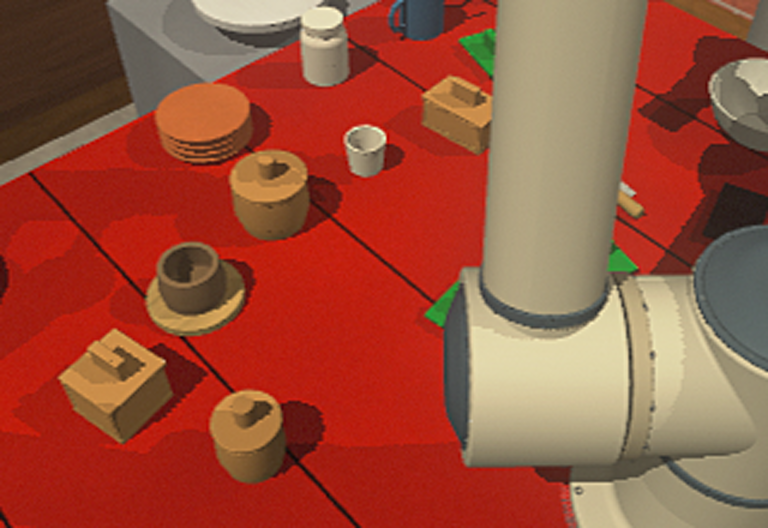

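All four lids sit level on their jars in both views: large at (270,185), square (115,370), small (248,430) and oblong (460,105) in the side view. The raw pot at (190,290) has not moved.

```bash
python3 -c "
from cell import *
print(ctrl.job_done())"
```

```text
the job is handed in; nothing more can be done
None
```

All four lids are on their own jars, level and lined up in the last camera views, the raw pot was not touched, and the job was handed in at about 53 s of the 120 s allowed.

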